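Change the filter slide in the microscope base

ROBOT

A 6-joint arm with a two-finger parallel gripper is mounted at the origin on the work surface. World frame = base frame: x ahead of the robot, y to its left, z up, the work surface at z = 0. Lengths are in m, angles in rad, forces in N, time in s.
With the tool pointing down it reaches from about 0.35 to 0.775 m from the base axis. Payload 7.3 kg.
Tool frame: the origin (TCP) lies at the very end of the fingers, on their centre line; the grasp point (between the pads) lies 19 mm behind it; z points along the fingers, y is the direction in which the jaws open and shut (so a half turn about z gives the same grasp; the last joint's range is limited). The gripper opens to 92 mm and grips with 3 to 60 N. Pads are 19 mm wide; open, the fingers measure 130 mm over their backs; the gripper's body (75 mm by 190 mm) begins 47 mm behind the grasp point.
Start: joints at [-1.346, 0.342, 1.524, -0, 1.275, -0.146], TCP at [0.19, -0.489, 0.227] pointing down, gripper open.
Joint ranges: [-2.53, 2.53], [-0.77, 2.02], [0.04, 2.7], [-1, 4.14], [0.28, 2.66], [-3.11, 3.11]. Speed limits (rad/s): [2.57, 2.57, 3.14, 3.14, 3.14, 3.14].

INTERFACE

Orientations are given as [roll, pitch, yaw] about the fixed x, y, z axes, in that order (R = Rz(yaw) Ry(pitch) Rx(roll)).
In Python, from cell import robot gives the robot as it stands.
- The arm moves only by the tool apply_moves, never from a script. Its argument "plan" is a list of rows, each an object of numbers: "tx", "ty", "tz": the shift along the tool's x, y, z in m; "yaw": the turn about the tool's z in rad; "grip": the opening, from -1 (shut) to 1 (fully open), so that 0 is half open. In form: [{"tx": .., "ty": .., "tz": .., "yaw": .., "grip": ..}, ...]. A call has 1 to 8 rows; each row is the pose to reach, as a shift and turn from the pose commanded when the call began, along the tool's axes at that moment; what a row does not reach only later rows make up. A row lasts 1/8 s, in which the tool goes at most 62.5 mm and 10.7 degrees, less where a joint would pass 70% of its speed; a pose out of reach is approached as far as the arm can. A call with a gripper value outside its range is refused whole. The fingers move at their own pace and stop on an object; "force" is the grip in N (left out, the last holds). Time passes only in rows, so rows that repeat a pose let the fingers close. It gives the time, the measured TCP pose, the force and the opening at its end, in the units of the state.
- robot.observe(): the state, without advancing time (a new reading comes with each control period).
- robot.read_camera(name): name is "side" or "top" or "wrist"; returns (picture, depth): 384x512x3 uint8, red, green, blue; 384x512 float32, m along the optical axis (not along the pixel's ray), 0 where there is no reading.
- robot.get_calibration(name): a dict with "camera_matrix" (3x3 intrinsics, pixels), "k1" (the pictures are not rectified: a ray, as slopes to the right and down, at radius r is drawn at 1 + k1 r^2 times it, then the intrinsics apply), "R" (3x3) and "t" (3): a world point X has camera coordinates R X + t. Camera axes: x right, y down, z forward; pixel columns grow to the right and rows downward; lengths in m; the calibration is good to about 2 mm. A picture is of the moment at which its call begins: read the wrist's pose just before it. get_calibration takes no time and is no camera call; for the wrist camera it gives the pose at the moment of the call.
- robot.hand_in(): hands the job in, once; it reports no verdict.
Trained networks look in the newest picture that a camera, given by its name, has taken for a name from the list of things; names that differ only in an ending like _2 or _b are one class to them, and where a whole thing is asked for, a point or a joint stands for the part that bears it (a point fixed in the world has none). Each returns a list of dicts, best first, with "confidence" (0 to 1); they miss things now and then, are a little off and sometimes report something else, mostly with a low value. They report only what shows in the picture. A call takes as long as a camera call. They do not tell look-alikes from the thing itself.
- robot.outline_of(label, camera): "region" (384x512 bool, what is visible of it) and "pixel" ([row, column] in pixels, amid what is visible of it).
- robot.tip_of(label, camera): "pixel" ([row, column] in pixels: a listed point, or the origin of a listed thing).
The state is a dict: "time": time; "qpos": joint angles; "qvel": joint speeds; "joint_efforts": joint torques, N m; "tool_pos": TCP position; "tool_rot": TCP orientation; "contact_force": force on the tool from outside, world axes, zero at the start; "torque": the same for the moment, N m; "opening": finger opening in m.
Only numpy, scipy, OpenCV 4.12 (cv2) and the standard library are available. Lean on these libraries where they do the work, as an engineer would, in place of code of your own. Each camera call takes 0.05 s, during which the arm holds its last target.

TASK

Change the filter slide in the base of the stereo microscope: draw out the blank slide and lay it flat in the steel tray, then slide the one with the round window, grip outwards and window up, into the same slot until you feel it come up firmly against the hidden stop, and leave it there. The stop is light, so push gently, and leave the dish on the stage and the other things as they are.

Things in the scene. Friction and masses are not known exactly. Their poses are not given: they have to be found in the camera images.
- microscope: Cream stereo microscope with a flat lit base, fixed. Base 260 mm (x) by 200 mm (y), 70 mm high; origin at the centre of its underside, +z up; -x is the user's side (eyepieces), +x the column. The filter slot is in its -y flank. The head hangs over the middle of the base, 168 mm above the table and up, within 60 mm of its middle line in y. A clear dish stands on the stage.
- slot_mouth (a point): Centre of the slot's opening, in the plane of the base's -y flank, 39.5 mm above the table; axes as the microscope. Slides go in along +y, level. The slot is 33 mm wide (x), 11 mm high, its floor 34 mm above the table. A metal lip round it stands 9 mm out and flares 4 mm each way. The slot bears at most 20 N from a slide.
- slot_spring (a point): Leaf spring hidden in the slot's +x wall, 45 mm in from the mouth. It presses on the slide and pushes it over to the -x wall; from 40 mm in, the slide drags with 1 to 4 N. This is not the stop.
- slot_end (a point): Middle of the stretch where the stop is hidden in the slot, 113 mm in from the mouth. The stop itself lies anywhere from 101 to 125 mm in, as it was last set, and cannot be seen. Its rubber face gives 1.5 mm under 10 N, then it is rigid: the push rises steeply. 8 to 13 N in all is a good push; over 20 N harms it.
- blank_grip (a point): Centre of the blank slide's grip. Every slide is an aluminium bar 190 mm long (x), 30 wide (y), 8 thick, with a black grip block on its outer end, 34 mm long, 30 wide, 30 high from the underside. This point is 15 mm above the underside, 17 mm from the outer end; +x runs to the nose, +z up. No window. It starts 76 to 96 mm deep in the slot, nose to the microscope's +y. 0.1 kg.
- blank_nose (a point): Middle of the blank slide's nose end, half-way up its 8 mm; 173 mm along the slide's +x from the grip's centre.
- polariser_grip (a point): Centre of the grip of the slide with the round window (dark round glass, 26 mm across, near the nose), lying flat on the table; same shape, size, axes and point as for the blank slide. 0.1 kg.
- polariser_nose (a point): Middle of the nose end of the round-window slide (corners rounded by 8 mm), half-way up its 8 mm; 173 mm along the slide's +x from the grip's centre.
- tray: Shallow open steel tray, fixed, 236 mm (x) by 156 mm (y), rim 12 mm high, walls and floor 3 mm thick; origin at the centre of its underside. The square-window slide lies along x in its -y half, 45 mm off the middle; the +y half is free, with room for a slide laid along x.
- diffuser_grip (a point): Centre of the grip of the slide with the square window, same shape as the others, lying in the tray's -y half: leave it there.
- dish: Clear shallow dish, 86 mm across, 14 mm high, on the microscope's stage, with a few seeds; origin at the centre of its underside. Leave alone.
- forceps: Steel forceps lying on the table, 130 mm long (x), 8 mm high; origin under their middle. Leave alone.
- jar: Small glass jar, 42 mm across, 60 mm high; origin at the centre of its underside. Leave alone.
- vial: Amber vial, 22 mm across, 55 mm high; origin at the centre of its underside. Leave alone.
- brush: Small brush lying on the table, 140 mm long (x); origin under its middle. Leave alone.
- lens_cap: Black round cap, 46 mm across, 12 mm high; origin at the centre of its underside. Leave alone.
There are look-alikes about, which are no part of the job. Leave any orange or yellow look-alike of the part that bears polariser_grip alone.

How it is judged:
On the way, in this order (a step that is already met when the one before it is completed fails the run):
1. the blank slide is out of the slot and lies flat in the tray (x of blank_grip in the frame of tray between -0.112 and 0.112 m and y of blank_grip in the frame of tray between -0.072 and 0.072 m and x of blank_nose in the frame of tray between -0.112 and 0.112 m and y of blank_nose in the frame of tray between -0.072 and 0.072 m and z of blank_grip in the frame of tray below 0.022 m and angle between blank_grip's own z axis and vertical below 0.08 rad and z of blank_nose in the frame of tray below 0.012 m), for 0.2 s.
2. the round-window slide is in the slot and pressed against the hidden stop with at least 4 N (y of polariser_nose in the frame of slot_mouth above 0.096 m and x of hidden_stop_c0 in the frame of polariser_nose below 0.0075 m and angle between the x axis of polariser_nose and the y axis of slot_mouth, either way round below 0.06 rad and angle between polariser_nose's own z axis and vertical below 0.06 rad and contact force between polariser and hidden_stop_c0 above 4 N), for 0.1 s.
At the end, for the whole second after the job is handed in: The round-window slide lies straight in the slot (within 0.06 rad), nose within 2.5 mm of the hidden stop and at rest; the blank slide lies flat and at rest, wholly inside the tray (all of step 1 and y of polariser_nose in the frame of slot_mouth above 0.096 m and x of hidden_stop_c0 in the frame of polariser_nose below 0.0075 m and angle between the x axis of polariser_nose and the y axis of slot_mouth, either way round below 0.06 rad and angle between polariser_nose's own z axis and vertical below 0.06 rad and linear speed of each of polariser, blank below 0.01 m/s); the robot touches nothing.
It fails at once if a slide is forced against the microscope or its stop with more than 20 N (contact force between any of polariser, blank and microscope above 20 N).
It fails at once if a bystander is disturbed: the dish on the stage is moved by more than 12 mm, the square-window slide by more than 15 mm, or the forceps, jar, vial, brush or cap by more than 20 mm (distance of diffuser_grip from where it was at the start of the episode above 0.015 m or distance of dish from where it was at the start of the episode above 0.012 m or distance of any of forceps, jar, lens_cap, vial, brush from where it was at the start of the episode above 0.02 m).
It also fails if it takes over 61 s, if anything falls off the work surface, if the arm or the gripper's body presses on something with over 40 N, if the wrist force passes 120 N, or if a joint passes its speed limit or range.

## Working session

There is one attempt and no reset: what is moved stays moved. The work goes in short steps, Python scripts to look and compute and a tool call to move; the robot and the scene stay as the last step left them, time stands still between calls to the robot, and variables do not carry over. Pictures are saved under pics/ and viewed, and the job is handed in when it is done.

Besides the shell and the picture viewer there is one more tool, called as name(argument=value, ...) on one line, values as JSON. apply_moves: Moves the arm, as the interface text tells. Its arguments: {"type":"object","properties":{"plan":{"type":"array","items":{"type":"object","properties":{"tx":{"type":"number"},"ty":{"type":"number"},"tz":{"type":"number"},"yaw":{"type":"number"},"grip":{"type":"number"}}}},"force":{"type":"number"}},"required":["plan"]}

```bash
ls; mkdir -p pics; python3 - <<'E'
from cell import robot
import cv2, numpy as np
print(robot.observe())
for n in ("side","top","wrist"):
    p,d=robot.read_camera(n); cv2.imwrite(f"pics/{n}0.png",p[:,:,::-1]); np.save(f"pics/{n}0.npy",d)
    c=robot.get_calibration(n); print(n,c)
E
```

```text
pics
{'time': 0.0, 'qpos': array([-1.34600198e+00,  3.42744599e-01,  1.52500601e+00, -1.07337203e-05,
        1.27538530e+00, -1.45986093e-01]), 'qvel': array([-2.01408500e-03,  1.41108560e-03, -1.39824227e-04, -2.07035742e-03,
       -3.05132238e-05,  7.75266439e-05]), 'joint_efforts': array([-2.85335656e-03, -4.31245780e+01, -2.44226468e+01,  7.14635476e-02,
        5.58848656e-02, -9.45582701e-05]), 'tool_pos': array([ 0.19016471, -0.48892126,  0.22603745]), 'tool_rot': array([-3.14006432e+00, -2.14339524e-04,  3.70783407e-01]), 'contact_force': array([-0.51997595, -0.18038389,  0.41623674]), 'torque': array([-0.04142348,  0.0019239 ,  0.0475381 ]), 'opening': 0.09185318522026804}
side {'camera_matrix': array([[407.28715297,   0.        , 247.68955786],
       [  0.        , 407.28715297, 191.10074066],
       [  0.        ,   0.        ,   1.        ]]), 'k1': -0.046761842703920566, 'R': array([[ 0.98822731, -0.15295184,  0.00353735],
       [-0.099896  , -0.66259855, -0.74228293],
       [ 0.11587738,  0.7331909 , -0.67007726]]), 't': array([-0.56214015,  0.06065162,  0.96920297])}
top {'camera_matrix': array([[368.88312382,   0.        , 255.5379411 ],
       [  0.        , 368.88312382, 193.52484971],
       [  0.        ,   0.        ,   1.        ]]), 'k1': -0.0016747844982706176, 'R': array([[-0.02192702, -0.99959218, -0.01829413],
       [-0.99660178,  0.02330732, -0.0790042 ],
       [ 0.07939837,  0.01649964, -0.99670641]]), 't': array([-0.03894561,  0.56695003,  0.85404528])}
wrist {'camera_matrix': array([[345.20978118,   0.        , 251.00528757],
       [  0.        , 345.20978118, 196.50735116],
       [  0.        ,   0.        ,   1.        ]]), 'k1': -0.06460247716044387, 'R': array([[ 0.36298285, -0.93179438, -0.0016354 ],
       [-0.89714486, -0.34995814,  0.26955591],
       [-0.25174301, -0.09637698, -0.96298335]]), 't': array([-0.52520503, -0.03463572,  0.38986022])}
```

View pics/top0.png

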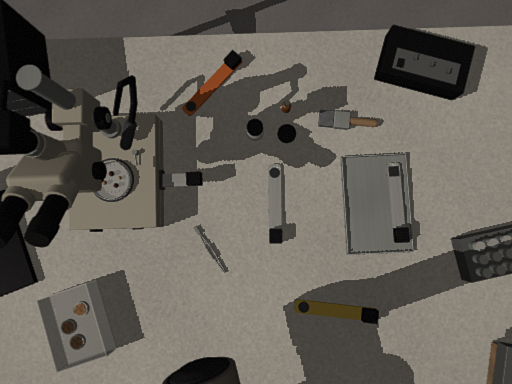

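View pics/side0.png

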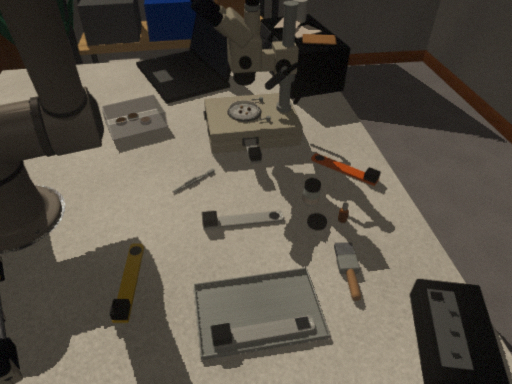

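View pics/wrist0.png

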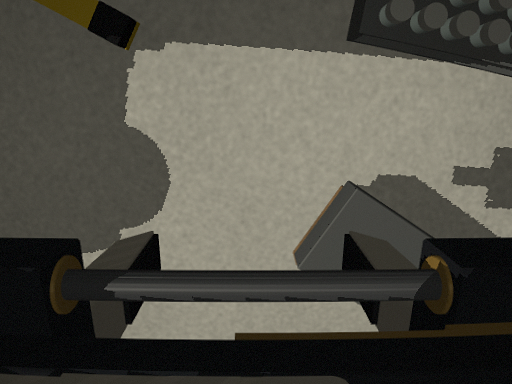

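```bash
cat > h.py <<'E'
import numpy as np, cv2
from cell import robot
def cloud(d,c):
    K=c["camera_matrix"];h,w=d.shape
    u,v=np.meshgrid(np.arange(w),np.arange(h))
    xd=np.stack([(u-K[0,2])/K[0,0],(v-K[1,2])/K[1,1]],-1)
    x=xd.copy()
    for _ in range(6):
        r2=(x**2).sum(-1,keepdims=True); x=xd/(1+c["k1"]*r2)
    P=np.concatenate([x,np.ones((h,w,1))],-1)*d[...,None]
    W=(P-c["t"])@c["R"]
    W[d==0]=np.nan
    return W
def ray(rc,c,z):
    K=c["camera_matrix"];xd=np.array([(rc[1]-K[0,2])/K[0,0],(rc[0]-K[1,2])/K[1,1]]);x=xd.copy()
    for _ in range(6): x=xd/(1+c["k1"]*(x@x))
    dr=c["R"].T@np.array([x[0],x[1],1]);o=-c["R"].T@c["t"]
    return o+dr*(z-o[2])/dr[2]
def proj(X,c):
    p=c["R"]@np.asarray(X)+c["t"];x=p[:2]/p[2];x=x*(1+c["k1"]*(x@x))
    K=c["camera_matrix"];return np.array([K[1,1]*x[1]+K[1,2],K[0,0]*x[0]+K[0,2]])
E
python3 - <<'E'
from h import *
for n in("top","side"):
    robot.read_camera(n)
    c=robot.get_calibration(n)
    for l,z in [("polariser_grip",.015),("polariser_nose",.004),("blank_grip",.049),("slot_mouth",.0395),("tray",0),("diffuser_grip",.018),("microscope",0)]:
        for r in robot.tip_of(l,n)[:3]:
            print(n,l,round(r["confidence"],2),np.round(r["pixel"],1),ray(r["pixel"],c,z).round(4))
print(robot.observe()["time"])
E
```

```text
top polariser_grip 0.78 [ 61.2 231.7] [ 0.8954 -0.      0.015 ]
top polariser_grip 0.6 [313.8 368.2] [ 0.2803 -0.3071  0.015 ]
top polariser_grip 0.57 [239.  273.8] [ 0.4574 -0.0926  0.015 ]
top polariser_nose 0.89 [168.6 273.4] [ 0.6272 -0.0963  0.004 ]
top polariser_nose 0.72 [113.9 186.2] [0.7691 0.1158 0.004 ]
top blank_grip 0.77 [176.9 190.9] [0.6059 0.0967 0.049 ]
top blank_grip 0.31 [120.7 344.6] [ 0.729  -0.2633  0.049 ]
top slot_mouth 0.91 [177.7 157. ] [0.6072 0.1784 0.0395]
top tray 0.97 [205.  374.5] [ 0.5332 -0.3381  0.    ]
top diffuser_grip 0.84 [237.4 399.4] [ 0.455  -0.3872  0.018 ]
top microscope 0.8 [170.9 125. ] [0.6311 0.2689 0.    ]
top microscope 0.66 [237.3 401.5] [ 0.4543 -0.3988  0.    ]
top microscope 0.37 [178.3 192.6] [0.6087 0.102  0.    ]
side polariser_grip 0.86 [220.8 206.7] [ 0.4578 -0.0979  0.015 ]
side polariser_grip 0.57 [313.  116.8] [ 0.2706 -0.313   0.015 ]
side polariser_grip 0.33 [220.  338.6] [ 0.7606 -0.1413  0.015 ]
side polariser_nose 0.83 [214.6 280.9] [ 0.6346 -0.0933  0.004 ]
side polariser_nose 0.71 [245.8 132.8] [ 0.2898 -0.1395  0.004 ]
side polariser_nose 0.71 [156. 311.] [0.7676 0.1203 0.004 ]
side blank_grip 0.53 [153.5 252.9] [0.5976 0.0966 0.049 ]
side blank_grip 0.21 [130.5 251.1] [0.6102 0.2048 0.049 ]
side slot_mouth 0.73 [141.7 246.2] [0.5902 0.1658 0.0395]
side tray 0.86 [308.6 256.5] [ 0.5346 -0.3331  0.    ]
side diffuser_grip 0.6 [334.8 220.2] [ 0.4589 -0.3871  0.018 ]
side microscope 0.84 [127.2 251.7] [0.6271 0.2953 0.    ]
0.95
```

```bash
python3 - <<'E'
from h import *
for n in("top","side"):
    d=np.load(f"pics/{n}0.npy");c=robot.get_calibration(n);W=cloud(d,c)
    img=cv2.imread(f"pics/{n}0.png")
    def fit(name,box,lo,hi):
        m=(W[...,0]>box[0])&(W[...,0]<box[1])&(W[...,1]>box[2])&(W[...,1]<box[3])&(W[...,2]>lo)&(W[...,2]<hi)
        p=W[m]
        if len(p)<5: print(n,name,len(p));return
        r=cv2.minAreaRect((p[:,:2]*1000).astype(np.float32)); print(n,name,len(p),r,"z",np.median(p[:,2]).round(4))
    if n=="top":
        a=W[190:210,300:310]; print("table z",np.nanmedian(a[...,2]))
        for (r,cc) in [(236,276),(205,276),(172,275),(179,194),(179,175),(200,365),(170,150)]: print((r,cc),W[r,cc].round(4))
    else:
        for (r,cc) in [(219,210),(219,240),(152,254),(141,250)]: print((r,cc),W[r,cc].round(4))
    np.save(f"pics/W{n}.npy",W)
E
```

```text
table z 0.00073880098983164
(236, 276) [ 0.4649 -0.0974  0.0306]
(205, 276) [ 0.5381 -0.1001  0.0097]
(172, 275) [ 0.6178 -0.0997  0.0114]
(179, 194) [0.5989 0.0867 0.0646]
(179, 175) [0.6026 0.1351 0.0432]
(200, 365) [ 0.5456 -0.3149  0.0032]
(170, 150) [0.6215 0.1863 0.068 ]
(219, 210) [ 0.4655 -0.1077  0.0299]
(219, 240) [ 0.5356 -0.0964  0.0075]
(152, 254) [0.5975 0.0802 0.0659]
(141, 250) [0.6008 0.1654 0.0411]
```

```bash
python3 - <<'E'
from h import *
for n in("top","side"):
    W=np.load(f"pics/W{n}.npy")
    def fit(name,box,lo,hi):
        m=(W[...,0]>box[0])&(W[...,0]<box[1])&(W[...,1]>box[2])&(W[...,1]<box[3])&(W[...,2]>lo)&(W[...,2]<hi)
        p=W[m]
        if len(p)<5: print(n,name,len(p));return
        q=p[:,:2]; m0=q.mean(0); u,s,v=np.linalg.svd(q-m0,full_matrices=False); e=v[0]*np.sign(v[0][np.argmax(abs(v[0]))])
        r=cv2.minAreaRect((q*1000).astype(np.float32)); print(n,name,len(p),np.round(r[0],1),np.round(r[1],1),round(r[2],2),"mean",m0.round(4),"pca",np.degrees(np.arctan2(e[1],e[0])).round(2),"z",np.median(p[:,2]).round(4), "ext",p.min(0).round(4),p.max(0).round(4))
    fit("pol all",(.43,.67,-.15,-.05),.005,.05)
    fit("pol bar",(.49,.67,-.15,-.05),.005,.05)
    fit("pol grip",(.43,.52,-.15,-.05),.022,.05)
    fit("blank grip",(.56,.64,.05,.14),.054,.08)
    fit("blank bar",(.56,.64,.105,.145),.034,.05)
    fit("lip?",(.56,.65,.145,.19),.03,.06)
    fit("base top",(.45,.8,.15,.25),.06,.078)
    fit("tray all",(.38,.68,-.43,-.22),.007,.02)
    fit("tray wall+y",(.42,.64,-.28,-.24),.007,.02)
    fit("diff grip",(.43,.5,-.42,-.35),.024,.05)
E
```

```text
top pol all 978 [553. -99.] [ 57.9 230.2] 87.49 mean [ 0.5419 -0.0967] pca -1.07 z 0.0089 ext [ 0.438  -0.1327  0.005 ] [ 0.6681 -0.0683  0.0345]
top pol bar 751 [ 579.  -100.2] [ 57.9 178.1] 87.49 mean [ 0.564  -0.0972] pca -0.8 z 0.0085 ext [ 0.49   -0.1327  0.005 ] [ 0.6681 -0.0683  0.0141]
top pol grip 187 [465.  -95.1] [28.1 32.6] 88.7 mean [ 0.4657 -0.0949] pca -12.59 z 0.0306 ext [ 0.4487 -0.1095  0.0262] [ 0.4815 -0.0808  0.0345]
top blank grip 198 [601.6  89. ] [29.3 33.2] 0.96 mean [0.6011 0.0889] pca 85.52 z 0.0645 ext [0.5867 0.0723 0.0547] [0.6159 0.1056 0.0684]
top blank bar 193 [601.1 128.1] [30.1 34.9] 4.9 mean [0.6011 0.1278] pca 103.36 z 0.0421 ext [0.5864 0.1095 0.0348] [0.6168 0.1447 0.0476]
top lip? 292 [605.3 159.7] [89.8 29.4] 0.76 mean [0.6031 0.1647] pca 3.88 z 0.0439 ext [0.5602 0.145  0.03  ] [0.65   0.175  0.0599]
top base top 3495 [622.3 210.5] [260.  79.] 0.0 mean [0.6097 0.207 ] pca -2.81 z 0.0701 ext [0.4923 0.1709 0.0601] [0.7523 0.25   0.0778]
top tray all 1553 [ 537.3 -339.9] [235.9 157.3] 1.41 mean [ 0.5467 -0.3667] pca -3.11 z 0.0118 ext [ 0.418  
[... 1093 characters left out ...]
 [89.8 32.6] 0.98 mean [0.6036 0.169 ] pca 2.22 z 0.045 ext [0.5601 0.1453 0.0301] [0.6499 0.1783 0.06  ]
side base top 1630 [620.  208.8] [260.5  81.7] 0.14 mean [0.6165 0.2033] pca -0.06 z 0.0699 ext [0.4897 0.1677 0.06  ] [0.7503 0.2497 0.0777]
side tray all 2387 [ 535.8 -339.6] [237.3 159.3] 1.52 mean [ 0.5448 -0.3693] pca 1.98 z 0.0115 ext [ 0.416  -0.4208  0.007 ] [ 0.6565 -0.2578  0.02  ]
side tray wall+y 300 [ 529.7 -269.8] [218.4  19.3] 2.03 mean [ 0.528  -0.2638] pca 1.45 z 0.0115 ext [ 0.4203 -0.2796  0.007 ] [ 0.6386 -0.2585  0.016 ]
side diff grip 348 [ 459.7 -389.1] [34.2 31.7] 2.33 mean [ 0.4597 -0.3913] pca 0.39 z 0.0331 ext [ 0.4423 -0.4052  0.0241] [ 0.4772 -0.3728  0.0377]
```

```bash
python3 - <<'E'
import cv2
a=cv2.imread("pics/top0.png")[140:270,140:440]; cv2.imwrite("pics/topc.png",cv2.resize(a,None,fx=2.6,fy=2.6,interpolation=cv2.INTER_CUBIC))
a=cv2.imread("pics/side0.png")[80:240,180:340]; cv2.imwrite("pics/sidec.png",cv2.resize(a,None,fx=3.7,fy=3.7,interpolation=cv2.INTER_CUBIC))
E
```

```text
(no output)
```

View pics/topc.png

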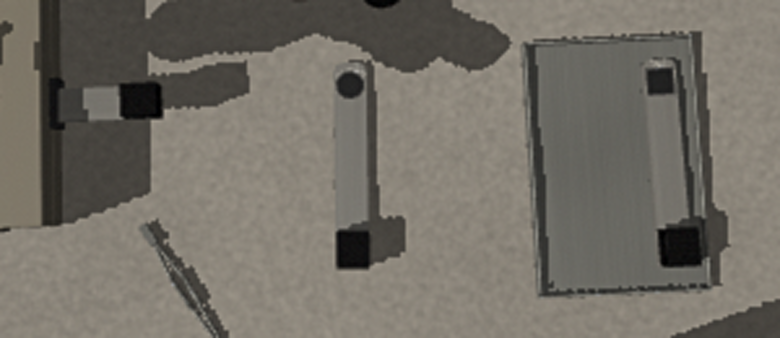

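View pics/sidec.png

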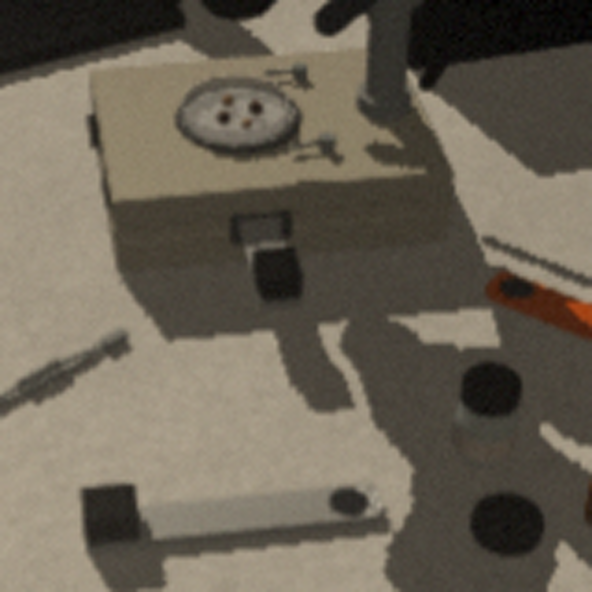

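```bash
python3 - <<'E'
from h import *
for n in("top","side"):
    W=np.load(f"pics/W{n}.npy"); p=W.reshape(-1,3); p=p[np.isfinite(p).all(1)]
    t=p[(abs(p[:,2]-.07)<.005)&(p[:,0]>.48)&(p[:,0]<.76)&(p[:,1]>.15)&(p[:,1]<.4)]
    xs=[];ys=[]
    for x in np.arange(.50,.745,.008):
        if .58<x<.63: continue
        q=t[abs(t[:,0]-x)<.004]
        if len(q)>3: xs.append(x);ys.append(q[:,1].min())
    f=np.polyfit(xs,ys,1); r=np.array(ys)-np.polyval(f,xs); k=abs(r)<.003; f=np.polyfit(np.array(xs)[k],np.array(ys)[k],1)
    print(n,"edge yaw deg",np.degrees(np.arctan(f[0])),"y at .605",np.polyval(f,.605),k.sum(),r.round(4)[:30])
    # side edges
    for s in(-1,1):
        Y=[];X=[]
        for y in np.arange(.18,.36,.008):
            q=t[abs(t[:,1]-y)<.004]
            if len(q)>3: Y.append(y);X.append(q[:,0].min() if s<0 else q[:,0].max())
        f=np.polyfit(Y,X,1); r=np.array(X)-np.polyval(f,Y);print("  xedge",s,-np.degrees(np.arctan(f[0])),np.polyval(f,.175),r.round(3))
    # lip: points in front of flank
    l=p[(p[:,1]>.140)&(p[:,1]<.168)&(p[:,0]>.56)&(p[:,0]<.65)&(p[:,2]>.046)&(p[:,2]<.06)]
    print("  lip",len(l),l.min(0).round(4),l.max(0).round(4),np.median(l,0).round(4), np.percentile(l[:,0],[2,98]))
E
```

```text
top edge yaw deg 0.6513629404574993 y at .605 0.17281292842245488 24 [ 0.0004 -0.0008  0.0001  0.      0.0001 -0.0001  0.0003 -0.0001  0.
 -0.0003  0.0001  0.0001  0.0006 -0.0001  0.0002 -0.0003 -0.0003  0.0006
  0.0002  0.0008 -0.0008 -0.0002 -0.0001 -0.0002]
  xedge -1 0.6531259618073864 0.4934210159394061 [ 0.001 -0.001 -0.001 -0.    -0.     0.     0.     0.001  0.001 -0.001
 -0.001 -0.    -0.     0.     0.     0.001  0.001  0.001 -0.001 -0.001
 -0.    -0.     0.   ]
  xedge 1 46.74682206878455 0.7991008734159806 [-0.042 -0.034 -0.025 -0.016 -0.01  -0.001 -0.049  0.016  0.025  0.034
  0.043  0.049  0.057  0.017  0.03   0.048  0.055  0.064 -0.066 -0.058
 -0.051 -0.043 -0.041]
  lip 29 [0.5796 0.1632 0.0467] [0.6236 0.168  0.0536] [0.5956 0.1656 0.0511] [0.58059917 0.62198818]
side edge yaw deg 0.7024557165449054 y at .605 0.17090206698196733 23 [ 0.0014 -0.0002 -0.0001 -0.0022 -0.0015  0.0013  0.0007 -0.0012  0.0014
 -0.0008  0.0018  0.001  -0.0002  0.0011  0.0002  0.0016 -0.0016 -0.003
  0.0003 -0.     -0.      0.0006 -0.0006  0.0002]
  xedge -1 0.5861183085678444 0.4913224519092814 [ 0.001 -0.001 -0.001  0.     0.001 -0.001 -0.     0.     0.001 -0.001
 -0.     0.     0.001 -0.001 -0.001  0.001  0.001 -0.001 -0.001  0.
  0.001  0.001 -0.001]
  xedge 1 10.497358947743658 0.7577318957400332 [-0.008 -0.005 -0.006 -0.004 -0.004 -0.001  0.     0.001  0.002  0.004
  0.006  0.003  0.009  0.009  0.01   0.014  0.013  0.016 -0.018 -0.014
 -0.011 -0.008 -0.008]
  lip 21 [0.578  0.1614 0.0471] [0.6318 0.1675 0.0599] [0.6032 0.1646 0.0509] [0.57803122 0.62820894]
```

```bash
cat >> h.py <<'E'
def go(x,y,z,yawdeg,cmd=None):
    s=robot.observe(); p=s["tool_pos"]; rpy=s["tool_rot"]
    if cmd is not None: p=np.array(cmd[:3]);rpy=np.array([np.pi,0,np.radians(cmd[3])])
    from scipy.spatial.transform import Rotation as Ro
    R=Ro.from_euler("xyz",rpy).as_matrix()
    d=R.T@(np.array([x,y,z])-p)
    yy=-(np.radians(yawdeg)-rpy[2]); yy=(yy+np.pi)%(2*np.pi)-np.pi
    print("t",round(s["time"],2),"pos",p.round(4),"rpy",np.degrees(rpy).round(2),"open",round(s["opening"],4),"F",s["contact_force"].round(2))
    print("tx %.4f ty %.4f tz %.4f yaw %.4f  dist %.3f"%(*d,yy,np.linalg.norm(d)))
E
python3 -c "
from h import *
go(.601,.088,.14,90.66)"
```

```text
t 0.95 pos [ 0.1903 -0.4893  0.2268] rpy [179.99  -0.    21.25] open 0.0916 F [ 0.16 -0.06  0.27]
tx 0.5920 ty -0.3893 tz 0.0867 yaw -1.2115  dist 0.714
```

apply_moves(plan=[{"tx": 0.05, "ty": -0.034, "tz": 0.0, "yaw": -0.15, "grip": 1}, {"tx": 0.1, "ty": -0.066, "tz": 0.0, "yaw": -0.3, "grip": 1}, {"tx": 0.15, "ty": -0.099, "tz": 0.0, "yaw": -0.45, "grip": 1}, {"tx": 0.2, "ty": -0.132, "tz": 0.0, "yaw": -0.6, "grip": 1}, {"tx": 0.25, "ty": -0.165, "tz": 0.0, "yaw": -0.75, "grip": 1}, {"tx": 0.3, "ty": -0.198, "tz": 0.0, "yaw": -0.9, "grip": 1}, {"tx": 0.35, "ty": -0.231, "tz": 0.0, "yaw": -1.05, "grip": 1}, {"tx": 0.4, "ty": -0.264, "tz": 0.0, "yaw": -1.2115, "grip": 1}])

```text
time: 1.95
tool_pos: [0.4684, -0.0966, 0.227]
tool_rot: [3.141, 0.001, 1.588]
contact_force: [-0.3, -1.9, 0.2]
opening: 0.0917
```

```bash
python3 -c "
from h import *
go(.601,.088,.14,90.66)"
```

```text
t 1.95 pos [ 0.4684 -0.0966  0.227 ] rpy [1.7995e+02 3.0000e-02 9.0960e+01] open 0.0917 F [-0.31 -1.88  0.16]
tx 0.1824 ty 0.1356 tz 0.0870 yaw 0.0052  dist 0.243
```

apply_moves(plan=[{"tx": 0.045, "ty": 0.034, "tz": 0.02, "yaw": 0, "grip": 0.4}, {"tx": 0.09, "ty": 0.068, "tz": 0.04, "yaw": 0, "grip": 0.4}, {"tx": 0.135, "ty": 0.102, "tz": 0.06, "yaw": 0, "grip": 0.4}, {"tx": 0.182, "ty": 0.1346, "tz": 0.087, "yaw": 0, "grip": 0.4}, {"tx": 0.182, "ty": 0.1346, "tz": 0.087, "yaw": 0, "grip": 0.4}])

```text
time: 2.58
tool_pos: [0.5997, 0.0885, 0.1363]
tool_rot: [-3.137, -0.001, 1.586]
contact_force: [-0.5, -0.5, 0.1]
opening: 0.0646
```

```bash
python3 -c "
from h import *
go(.601,.088,.038,90.66)
p,d=robot.read_camera('wrist');c=robot.get_calibration('wrist');cv2.imwrite('pics/w1.png',p[:,:,::-1])
W=cloud(d,c).reshape(-1,3);W=W[np.isfinite(W).all(1)]
def f(lo,hi,b):
  q=W[(W[:,2]>lo)&(W[:,2]<hi)&(W[:,0]>b[0])&(W[:,0]<b[1])&(W[:,1]>b[2])&(W[:,1]<b[3])]
  print(len(q),q.min(0).round(4),q.max(0).round(4),cv2.minAreaRect((q[:,:2]*1000).astype(np.float32)))
f(.054,.075,(.57,.63,.05,.125))
f(.034,.05,(.57,.63,.11,.15))
f(.05,.06,(.56,.65,.14,.168))
"
```

```text
t 2.58 pos [0.5997 0.0885 0.1363] rpy [-1.7974e+02 -3.0000e-02  9.0900e+01] open 0.0646 F [-0.51 -0.46  0.07]
tx -0.0006 ty 0.0017 tz 0.0983 yaw 0.0041  dist 0.098
2067 [0.5857 0.0704 0.054 ] [0.6151 0.1052 0.0678] ((600.3229370117188, 87.80599975585938), (29.216161727905273, 34.62883758544922), 0.503187358379364)
2212 [0.5852 0.1101 0.0405] [0.6146 0.1499 0.0453] ((599.9190063476562, 129.8841552734375), (29.371862411499023, 39.77140808105469), 0.34657931327819824)
556 [0.5782 0.1617 0.05  ] [0.6231 0.168  0.0544] ((600.6380615234375, 164.93988037109375), (44.98770523071289, 6.007537364959717), 0.809647798538208)
```

View pics/w1.png

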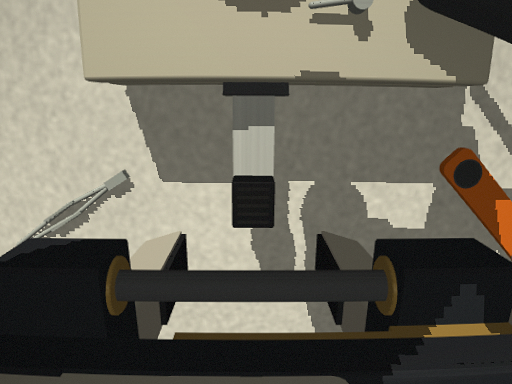

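```bash
python3 -c "
from h import *
go(.6003,.088,.038,90.66)"
```

```text
t 2.62 pos [0.5996 0.0867 0.1378] rpy [-1.7982e+02  1.0000e-02  9.0830e+01] open 0.0643 F [-0.33 -0.32  0.41]
tx 0.0013 ty 0.0011 tz 0.0998 yaw 0.0029  dist 0.100
```

apply_moves(plan=[{"tx": 0.002, "ty": 0.0005, "tz": 0.04, "yaw": 0.0, "grip": 0.2}, {"tx": 0.002, "ty": 0.0005, "tz": 0.08, "yaw": 0.0, "grip": 0.1}, {"tx": 0.002, "ty": 0.0005, "tz": 0.1, "yaw": 0.0, "grip": 0.1}, {"tx": 0.002, "ty": 0.0005, "tz": 0.1, "yaw": 0.0, "grip": 0.1}])

```text
time: 3.12
tool_pos: [0.5994, 0.0859, 0.0392]
tool_rot: [-3.139, 0.0, 1.581]
contact_force: [0.2, -1.2, 1.0]
opening: 0.0507
```

```bash
python3 -c "
from h import *
go(.6003,.088,.038,90.66)"
```

```text
t 3.12 pos [0.5994 0.0859 0.0392] rpy [-1.7987e+02  2.0000e-02  9.0580e+01] open 0.0507 F [ 0.23 -1.24  1.01]
tx 0.0020 ty 0.0009 tz 0.0012 yaw -0.0014  dist 0.003
```

apply_moves(plan=[{"tx": 0.001, "ty": 0.0008, "tz": 0.0, "yaw": -0.001, "grip": 0.1}, {"tx": 0.001, "ty": 0.0008, "tz": 0.0, "yaw": -0.001, "grip": -0.5}, {"tx": 0.001, "ty": 0.0008, "tz": 0.0, "yaw": -0.001, "grip": -0.6}, {"tx": 0.001, "ty": 0.0008, "tz": 0.0, "yaw": -0.001, "grip": -0.6}, {"tx": 0.001, "ty": 0.0008, "tz": 0.0, "yaw": -0.001, "grip": -0.6}], force=15)

```text
time: 3.75
tool_pos: [0.6013, 0.0881, 0.0401]
tool_rot: [3.141, 0.0, 1.583]
contact_force: [-1.8, -0.1, 3.0]
opening: 0.0299
```

```bash
python3 -c "
from h import *
go(.6003,.088,.038,90.66)"
```

```text
t 3.75 pos [0.6013 0.0881 0.0401] rpy [1.7997e+02 1.0000e-02 9.0720e+01] open 0.0299 F [-1.78 -0.12  3.03]
tx -0.0001 ty -0.0011 tz 0.0021 yaw 0.0011  dist 0.002
```

apply_moves(plan=[{"tx": -0.006, "ty": 0, "tz": 0, "yaw": 0, "grip": -0.6}, {"tx": -0.015, "ty": 0, "tz": 0, "yaw": 0, "grip": -0.6}, {"tx": -0.027, "ty": 0, "tz": 0, "yaw": 0, "grip": -0.6}, {"tx": -0.04, "ty": 0, "tz": 0, "yaw": 0, "grip": -0.6}])

```text
time: 4.25
tool_pos: [0.6016, 0.0472, 0.0396]
tool_rot: [-3.141, 0.0, 1.583]
contact_force: [0.0, 1.8, 0.8]
opening: 0.0303
```

```bash
python3 -c "
from h import *
go(.6003,.088,.038,90.66)"
```

```text
t 4.25 pos [0.6016 0.0472 0.0396] rpy [-1.7998e+02  1.0000e-02  9.0710e+01] open 0.0303 F [0.04 1.82 0.82]
tx 0.0408 ty -0.0008 tz 0.0015 yaw 0.0009  dist 0.041
```

apply_moves(plan=[{"tx": -0.015, "ty": 0, "tz": 0, "yaw": 0, "grip": -0.6}, {"tx": -0.03, "ty": 0, "tz": 0, "yaw": 0, "grip": -0.6}, {"tx": -0.045, "ty": 0, "tz": 0, "yaw": 0, "grip": -0.6}, {"tx": -0.06, "ty": 0, "tz": 0, "yaw": 0, "grip": -0.6}, {"tx": -0.08, "ty": 0, "tz": 0, "yaw": 0, "grip": -0.6}, {"tx": -0.1, "ty": 0, "tz": -0.005, "yaw": 0, "grip": -0.6}, {"tx": -0.125, "ty": 0, "tz": -0.03, "yaw": 0, "grip": -0.6}, {"tx": -0.15, "ty": 0, "tz": -0.06, "yaw": 0, "grip": -0.6}], force=25)

```text
time: 5.25
tool_pos: [0.6031, -0.1034, 0.1001]
tool_rot: [-3.14, -0.0, 1.583]
contact_force: [-0.1, 0.1, -0.9]
opening: 0.0298
```

```bash
python3 -c "
from h import *
t=np.radians(1.5)
ex=np.array([np.cos(t),np.sin(t)]);ey=np.array([-ex[1],ex[0]])
T=np.array([.5365,-.3398])
g=T-.078*ex+.027*ey; print(g)
go(g[0],g[1],.09,1.5)"
```

```text
[ 0.45781995 -0.31485105]
t 5.25 pos [ 0.6031 -0.1034  0.1001] rpy [-1.7994e+02 -1.0000e-02  9.0710e+01] open 0.0298 F [-0.11  0.07 -0.93]
tx -0.2097 ty -0.1479 tz 0.0103 yaw 1.5570  dist 0.257
```

apply_moves(plan=[{"tx": -0.03, "ty": -0.02, "tz": 0, "yaw": 0.17, "grip": -0.6}, {"tx": -0.06, "ty": -0.042, "tz": 0, "yaw": 0.35, "grip": -0.6}, {"tx": -0.09, "ty": -0.063, "tz": 0, "yaw": 0.53, "grip": -0.6}, {"tx": -0.12, "ty": -0.085, "tz": 0, "yaw": 0.71, "grip": -0.6}, {"tx": -0.15, "ty": -0.106, "tz": 0, "yaw": 0.89, "grip": -0.6}, {"tx": -0.18, "ty": -0.127, "tz": 0, "yaw": 1.07, "grip": -0.6}, {"tx": -0.2, "ty": -0.14, "tz": 0.01, "yaw": 1.25, "grip": -0.6}, {"tx": -0.2097, "ty": -0.1479, "tz": 0.01, "yaw": 1.42, "grip": -0.6}])

```text
time: 6.25
tool_pos: [0.4568, -0.3151, 0.0895]
tool_rot: [-3.141, 0.001, 0.156]
contact_force: [-0.4, 0.4, -1.2]
opening: 0.0296
```

apply_moves(plan=[{"tx": 0, "ty": 0, "tz": 0, "yaw": 0.13, "grip": -0.6}, {"tx": 0, "ty": 0, "tz": 0, "yaw": 0.13, "grip": -0.6}, {"tx": 0, "ty": 0, "tz": 0, "yaw": 0.13, "grip": -0.6}])

```text
time: 6.62
tool_pos: [0.4582, -0.3136, 0.0899]
tool_rot: [3.141, -0.0, 0.036]
contact_force: [0.4, -0.2, -1.2]
opening: 0.0297
```

```bash
python3 -c "
from h import *
go(.458,-.315,.0085,1.5)
p,d=robot.read_camera('top');cv2.imwrite('pics/t2.png',p[:,:,::-1])
p,d=robot.read_camera('side');cv2.imwrite('pics/s2.png',p[:,:,::-1])"
```

```text
t 6.62 pos [ 0.4582 -0.3136  0.0899] rpy [ 1.7999e+02 -1.0000e-02  2.0500e+00] open 0.0297 F [ 0.44 -0.18 -1.2 ]
tx -0.0003 ty 0.0014 tz 0.0814 yaw 0.0096  dist 0.081
```

View pics/t2.png

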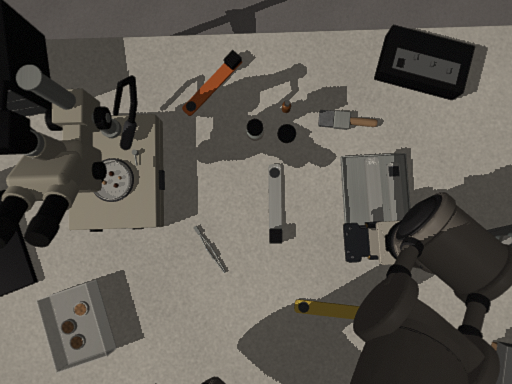

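View pics/s2.png

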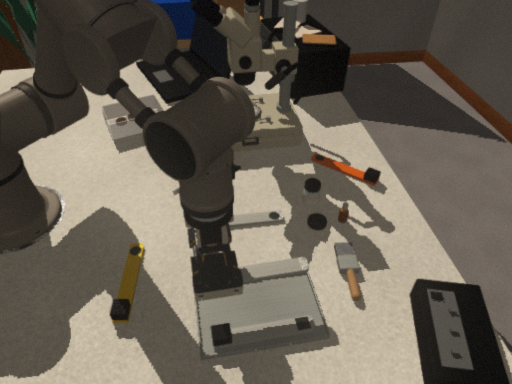

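apply_moves(plan=[{"tx": 0, "ty": 0.001, "tz": 0.03, "yaw": 0.009, "grip": -0.6}, {"tx": 0, "ty": 0.001, "tz": 0.055, "yaw": 0.009, "grip": -0.6}, {"tx": 0, "ty": 0.001, "tz": 0.068, "yaw": 0.009, "grip": -0.6}, {"tx": 0, "ty": 0.001, "tz": 0.074, "yaw": 0.009, "grip": -0.6}, {"tx": 0, "ty": 0.001, "tz": 0.077, "yaw": 0.009, "grip": -0.6}, {"tx": 0, "ty": 0.001, "tz": 0.077, "yaw": 0.009, "grip": -0.6}])

```text
time: 7.48
tool_pos: [0.4586, -0.3145, 0.0132]
tool_rot: [3.141, -0.001, 0.024]
contact_force: [0.1, 0.4, -0.9]
opening: 0.0297
```

```bash
python3 -c "
from h import *
go(.458,-.315,.0085,1.5)
p,d=robot.read_camera('side');c=robot.get_calibration('side');cv2.imwrite('pics/s3.png',p[:,:,::-1])
W=cloud(d,c).reshape(-1,3);W=W[np.isfinite(W).all(1)]
for x in np.arange(.5,.66,.01):
  q=W[(abs(W[:,0]-x)<.005)&(abs(W[:,1]+.311)<.012)]; print(x.round(2),len(q),np.median(q[:,2]).round(4) if len(q) else 0)
"
```

```text
t 7.47 pos [ 0.4586 -0.3145  0.0132] rpy [ 1.7996e+02 -4.0000e-02  1.4000e+00] open 0.0297 F [ 0.12  0.4  -0.93]
tx -0.0006 ty 0.0004 tz 0.0047 yaw -0.0017  dist 0.005
0.5 222 0.3544
0.51 302 0.3443
0.52 255 0.3366
0.53 109 0.0186
0.54 51 0.0161
0.55 54 0.0164
0.56 52 0.0162
0.57 54 0.0161
0.58 52 0.0161
0.59 53 0.0162
0.6 51 0.016
0.61 56 0.0167
0.62 50 0.0164
0.63 54 0.0161
0.64 43 0.004
0.65 56 0.0056
0.66 39 0.0011
```

View pics/s3.png

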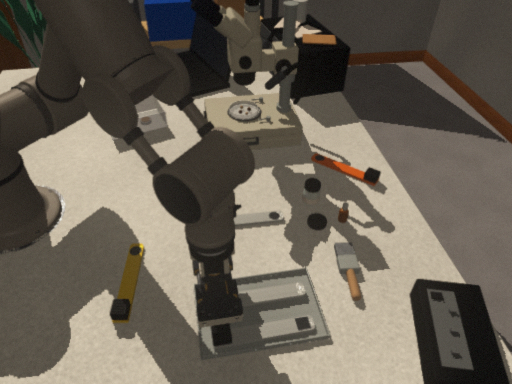

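apply_moves(plan=[{"tx": 0, "ty": 0, "tz": 0.003, "yaw": 0, "grip": -0.6}, {"tx": 0, "ty": 0, "tz": 0.0048, "yaw": 0, "grip": -0.6}, {"tx": 0, "ty": 0, "tz": 0.0048, "yaw": 0, "grip": -0.2}, {"tx": 0, "ty": 0, "tz": 0.0048, "yaw": 0, "grip": -0.1}, {"tx": 0, "ty": 0, "tz": 0.0, "yaw": 0, "grip": -0.1}, {"tx": 0, "ty": 0, "tz": -0.04, "yaw": 0, "grip": -0.05}, {"tx": 0, "ty": 0, "tz": -0.09, "yaw": 0, "grip": 0.2}])

```text
time: 8.4
tool_pos: [0.4577, -0.3138, 0.1031]
tool_rot: [-3.14, 0.002, 0.024]
contact_force: [1.3, -0.3, -0.1]
opening: 0.0495
```

```bash
python3 -c "
from h import *
go(.4645,-.0965,.09,-0.7)
p,d=robot.read_camera('wrist');c=robot.get_calibration('wrist');cv2.imwrite('pics/w4.png',p[:,:,::-1])
p,d=robot.read_camera('side');c=robot.get_calibration('side');cv2.imwrite('pics/s4.png',p[:,:,::-1])
W=cloud(d,c).reshape(-1,3);W=W[np.isfinite(W).all(1)]
for x in np.arange(.44,.66,.02):
  q=W[(abs(W[:,0]-x)<.005)&(abs(W[:,1]+.311)<.012)]; print(x.round(2),len(q),np.median(q[:,2]).round(4) if len(q) else 0)
"
```

```text
t 8.4 pos [ 0.4577 -0.3138  0.1031] rpy [-1.799e+02  1.100e-01  1.380e+00] open 0.0495 F [ 1.3  -0.27 -0.08]
tx 0.0120 ty -0.2171 tz 0.0134 yaw 0.0364  dist 0.218
0.44 112 0.2155
0.46 120 0.4708
0.48 173 0.4667
0.5 323 0.3893
0.52 347 0.4332
0.54 52 0.0118
0.56 53 0.0116
0.58 51 0.0124
0.6 52 0.0123
0.62 52 0.0122
0.64 46 0.0041
0.66 39 0.0011
```

View pics/w4.png

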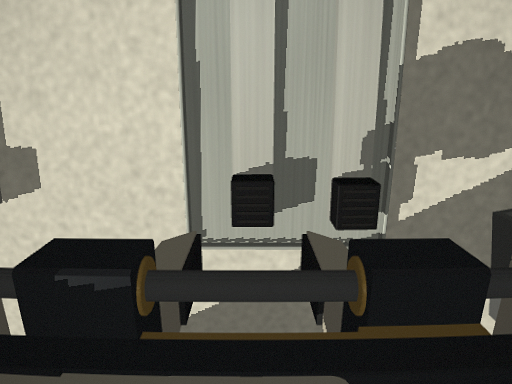

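View pics/s4.png

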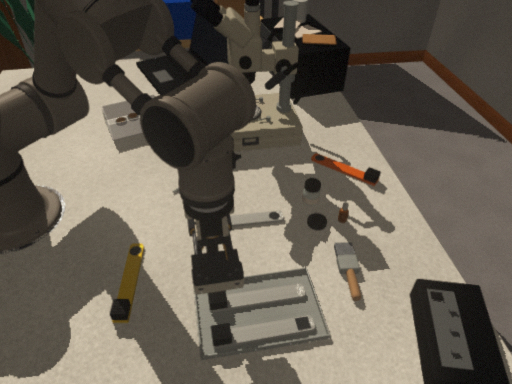

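apply_moves(plan=[{"tx": 0.001, "ty": -0.05, "tz": 0, "yaw": 0.01, "grip": 0.4}, {"tx": 0.003, "ty": -0.1, "tz": 0, "yaw": 0.02, "grip": 0.4}, {"tx": 0.006, "ty": -0.15, "tz": 0, "yaw": 0.03, "grip": 0.4}, {"tx": 0.01, "ty": -0.2, "tz": 0, "yaw": 0.036, "grip": 0.4}, {"tx": 0.012, "ty": -0.2171, "tz": 0.0, "yaw": 0.036, "grip": 0.4}, {"tx": 0.012, "ty": -0.2171, "tz": 0.0, "yaw": 0.036, "grip": 0.4}])

```text
time: 9.25
tool_pos: [0.4652, -0.0965, 0.1026]
tool_rot: [3.141, 0.0, -0.01]
contact_force: [-0.2, -0.6, -0.3]
opening: 0.0643
```

```bash
python3 -c "
from h import *
p,d=robot.read_camera('wrist');c=robot.get_calibration('wrist');cv2.imwrite('pics/w5.png',p[:,:,::-1])
W=cloud(d,c).reshape(-1,3);W=W[np.isfinite(W).all(1)]
def f(lo,hi,b):
  q=W[(W[:,2]>lo)&(W[:,2]<hi)&(W[:,0]>b[0])&(W[:,0]<b[1])&(W[:,1]>b[2])&(W[:,1]<b[3])]
  if len(q)<5: print(len(q));return
  print(len(q),q.min(0).round(4),q.max(0).round(4),cv2.minAreaRect((q[:,:2]*1000).astype(np.float32)))
f(.02,.045,(.42,.51,-.15,-.05))
f(.0055,.014,(.485,.68,-.14,-.06))
for x in np.arange(.5,.62,.02):
  q=W[(abs(W[:,0]-x)<.006)&(W[:,2]>.0055)&(W[:,2]<.014)&(abs(W[:,1]+.1)<.04)]; print(x.round(2),len(q),(q[:,1].min()+q[:,1].max())/2 if len(q) else 0, np.ptp(q[:,1]) if len(q) else 0)
go(.4645,-.0965,.005,-.7)
"
```

```text
2020 [ 0.4473 -0.1125  0.02  ] [ 0.4816 -0.0824  0.0325] ((464.43115234375, -97.47278594970703), (34.29811477661133, 30.13323211669922), 0.03298935294151306)
7255 [ 0.485  -0.1134  0.0055] [ 0.6037 -0.0829  0.0101] ((544.3843994140625, -98.1541748046875), (29.896728515625, 118.5953369140625), 89.44186401367188)
0.5 651 -0.0977005216460713 0.028846322900538235
0.52 677 -0.09756961489189872 0.028979341419724705
0.54 709 -0.09813919316160033 0.029210257534078174
0.56 767 -0.09807838889465254 0.029239453889442615
0.58 815 -0.09861628093612237 0.029578916011428938
0.6 671 -0.09853853272830515 0.029585508758227755
t 9.3 pos [ 0.4653 -0.0975  0.1026] rpy [ 1.7997e+02 -1.0000e-02 -6.2000e-01] open 0.064 F [-0.23 -0.01 -0.54]
tx -0.0009 ty -0.0010 tz 0.0976 yaw 0.0014  dist 0.098
```

View pics/w5.png

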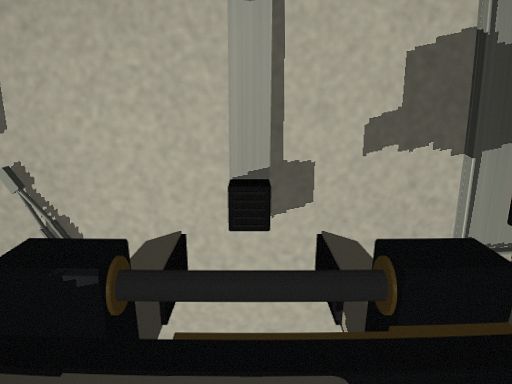

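apply_moves(plan=[{"tx": -0.0006, "ty": 0, "tz": 0.045, "yaw": -0.001, "grip": 0.2}, {"tx": -0.0006, "ty": 0, "tz": 0.085, "yaw": -0.001, "grip": 0.1}, {"tx": -0.0006, "ty": 0, "tz": 0.097, "yaw": -0.001, "grip": 0.1}, {"tx": -0.0006, "ty": 0, "tz": 0.097, "yaw": -0.001, "grip": -0.2}, {"tx": -0.0006, "ty": 0, "tz": 0.097, "yaw": -0.001, "grip": -0.6}, {"tx": -0.0006, "ty": 0, "tz": 0.097, "yaw": -0.001, "grip": -0.6}, {"tx": -0.0006, "ty": 0, "tz": 0.097, "yaw": -0.001, "grip": -0.6}], force=30)

```text
time: 10.18
tool_pos: [0.4654, -0.0975, 0.007]
tool_rot: [3.14, -0.003, -0.011]
contact_force: [-1.0, -1.7, 6.5]
opening: 0.0294
```

```bash
python3 -c "
from h import *
go(.601,-.06,.08,90.66)
"
```

```text
t 10.18 pos [ 0.4654 -0.0975  0.007 ] rpy [ 1.7992e+02 -1.5000e-01 -6.0000e-01] open 0.0294 F [-0.96 -1.65  6.49]
tx 0.1354 ty -0.0388 tz -0.0727 yaw -1.5928  dist 0.159
```

apply_moves(plan=[{"tx": 0, "ty": 0, "tz": -0.03, "yaw": 0, "grip": -0.6}, {"tx": 0, "ty": 0, "tz": -0.08, "yaw": -0.08, "grip": -0.6}, {"tx": 0.02, "ty": 0, "tz": -0.1, "yaw": -0.26, "grip": -0.6}, {"tx": 0.045, "ty": -0.005, "tz": -0.1, "yaw": -0.44, "grip": -0.6}, {"tx": 0.07, "ty": -0.012, "tz": -0.1, "yaw": -0.62, "grip": -0.6}, {"tx": 0.095, "ty": -0.02, "tz": -0.1, "yaw": -0.8, "grip": -0.6}, {"tx": 0.12, "ty": -0.03, "tz": -0.1, "yaw": -0.98, "grip": -0.6}, {"tx": 0.1354, "ty": -0.0388, "tz": -0.1, "yaw": -1.16, "grip": -0.6}])

```text
time: 11.18
tool_pos: [0.6011, -0.0591, 0.1059]
tool_rot: [3.141, -0.0, 1.156]
contact_force: [-0.7, -0.8, -0.3]
opening: 0.0299
```

apply_moves(plan=[{"tx": 0, "ty": 0, "tz": 0, "yaw": -0.18, "grip": -0.6}, {"tx": 0, "ty": 0, "tz": 0, "yaw": -0.36, "grip": -0.6}, {"tx": 0, "ty": 0, "tz": 0, "yaw": -0.43, "grip": -0.6}, {"tx": 0, "ty": 0, "tz": 0, "yaw": -0.43, "grip": -0.6}, {"tx": 0, "ty": 0, "tz": 0, "yaw": -0.43, "grip": -0.6}])

```text
time: 11.8
tool_pos: [0.6002, -0.0595, 0.1059]
tool_rot: [3.141, 0.0, 1.578]
contact_force: [0.1, -0.3, -1.1]
opening: 0.0296
```

```bash
cat > m.py <<'E'
from h import *
import sys
n=sys.argv[1]
def pts(cam):
    p,d=robot.read_camera(cam);c=robot.get_calibration(cam);cv2.imwrite(f'pics/{cam}{n}.png',p[:,:,::-1])
    W=cloud(d,c).reshape(-1,3);return W[np.isfinite(W).all(1)]
W=pts('wrist'); s=robot.observe(); g=s['tool_pos']
zb=g[2]+.0016
for y in np.arange(g[1]+.03,g[1]+.175,.015):
    q=W[(abs(W[:,1]-y)<.004)&(abs(W[:,0]-g[0])<.03)&(abs(W[:,2]-zb)<.012)]
    if len(q)>10: print(y.round(3),len(q),'cx',((q[:,0].min()+q[:,0].max())/2).round(4),'w',np.ptp(q[:,0]).round(4),'z',np.median(q[:,2]).round(4))
q=W[(abs(W[:,0]-g[0])<.03)&(abs(W[:,2]-zb)<.012)&(W[:,1]<g[1]+.2)]
if len(q): print('ymax nose',np.percentile(q[:,1],99.5))
W=pts('side')
for y in np.arange(g[1]+.03,g[1]+.175,.015):
    q=W[(abs(W[:,1]-y)<.004)&(abs(W[:,0]-g[0])<.03)&(abs(W[:,2]-zb)<.012)]
    if len(q)>5: print('side',y.round(3),len(q),'cx',((q[:,0].min()+q[:,0].max())/2).round(4),'z',np.median(q[:,2]).round(4))
E
python3 m.py 6; python3 -c "
from h import *
go(.601,-.05,.042,90.66)
"
```

```text
-0.03 1025 cx 0.5993 w 0.0295 z 0.1064
-0.015 1092 cx 0.599 w 0.0293 z 0.1063
0.0 1188 cx 0.5987 w 0.0299 z 0.1062
0.015 1256 cx 0.5984 w 0.0297 z 0.1062
0.03 1382 cx 0.5982 w 0.03 z 0.1061
0.045 1435 cx 0.5977 w 0.0301 z 0.1061
ymax nose 0.05267196643231659
side -0.015 14 cx 0.6055 z 0.1073
side 0.0 9 cx 0.608 z 0.1063
t 11.9 pos [ 0.6002 -0.0596  0.1058] rpy [1.800e+02 1.000e-02 9.044e+01] open 0.0295 F [ 0.08 -0.2  -0.65]
tx 0.0096 ty 0.0009 tz 0.0638 yaw -0.0039  dist 0.065
```

```bash
python3 -c "
import cv2,numpy as np
cv2.imwrite('pics/c6.png',np.hstack([cv2.resize(cv2.imread('pics/wrist6.png'),(400,300)),cv2.resize(cv2.imread('pics/side6.png'),(400,300))]))"
```

```text
(no output)
```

View pics/c6.png

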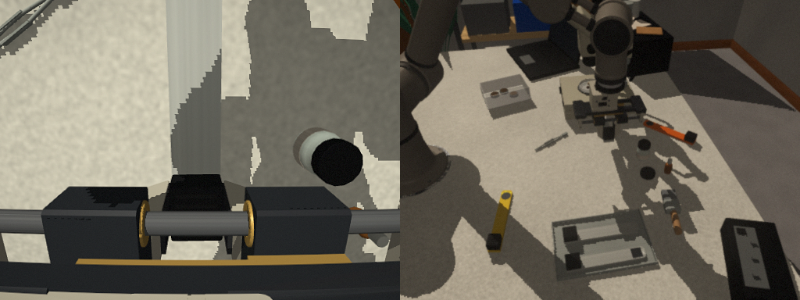

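```bash
python3 - <<'E'
from h import *
p,d=robot.read_camera('top');c=robot.get_calibration('top');cv2.imwrite('pics/top7.png',p[:,:,::-1])
W=cloud(d,c).reshape(-1,3);W=W[np.isfinite(W).all(1)]
q=W[(W[:,0]>.56)&(W[:,0]<.64)&(W[:,1]>-.02)&(W[:,1]<.14)&(abs(W[:,2]-.106)<.01)]
print(len(q),q.min(0),q.max(0),np.median(q[:,2]),cv2.minAreaRect((q[:,:2]*1000).astype(np.float32)))
for y in np.arange(0,.125,.012):
    k=q[abs(q[:,1]-y)<.004]
    if len(k)>5: print(y.round(3),len(k),((k[:,0].min()+k[:,0].max())/2).round(4),np.ptp(k[:,0]).round(4),k[:,2].mean().round(4))
E
```

```text
534 [ 0.58329373 -0.01210207  0.09723271] [0.61442768 0.11173366 0.1106541 ] 0.10649446836485865 ((599.2454223632812, 49.8066291809082), (29.93907356262207, 123.95879364013672), 1.1369508504867554)
0.0 51 0.5984 0.0263 0.1068
0.012 44 0.5997 0.0286 0.1069
0.024 55 0.6001 0.0287 0.1069
0.036 38 0.5962 0.023 0.1059
0.084 51 0.5988 0.0294 0.1065
0.096 49 0.5977 0.0287 0.1062
0.108 46 0.5978 0.0287 0.106
```

View pics/top7.png

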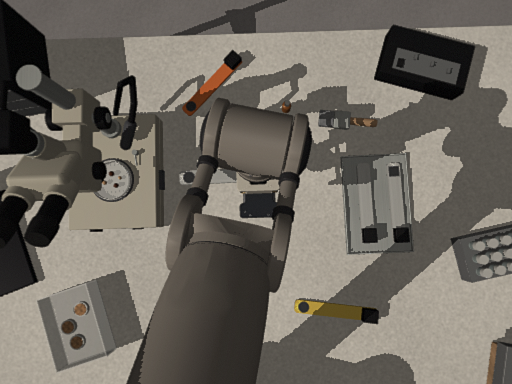

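```bash
python3 -c "
from h import *
go(.6025,-.045,.043,89.94)
"
```

```text
t 11.95 pos [ 0.6002 -0.0596  0.1058] rpy [180.     0.    90.45] open 0.03 F [-0.09  0.4   0.1 ]
tx 0.0146 ty 0.0024 tz 0.0628 yaw 0.0088  dist 0.064
```

apply_moves(plan=[{"tx": 0.003, "ty": 0.0024, "tz": 0.03, "yaw": 0.009, "grip": -0.6}, {"tx": 0.01, "ty": 0.0024, "tz": 0.055, "yaw": 0.009, "grip": -0.6}, {"tx": 0.0146, "ty": 0.0024, "tz": 0.063, "yaw": 0.009, "grip": -0.6}, {"tx": 0.0146, "ty": 0.0024, "tz": 0.063, "yaw": 0.009, "grip": -0.6}, {"tx": 0.0146, "ty": 0.0024, "tz": 0.063, "yaw": 0.009, "grip": -0.6}])

```text
time: 12.58
tool_pos: [0.6033, -0.0453, 0.0438]
tool_rot: [3.14, 0.001, 1.57]
contact_force: [0.5, 0.0, -1.0]
opening: 0.0299
```

```bash
python3 m.py 8; python3 - <<'E'
from h import *
go(.6025,-.045,.043,89.94)
p,d=robot.read_camera('top');c=robot.get_calibration('top');cv2.imwrite('pics/top8.png',p[:,:,::-1])
W=cloud(d,c).reshape(-1,3);W=W[np.isfinite(W).all(1)]
q=W[(W[:,0]>.56)&(W[:,0]<.64)&(W[:,1]>-.0)&(W[:,1]<.14)&(abs(W[:,2]-.043)<.01)]
print(cv2.minAreaRect((q[:,:2]*1000).astype(np.float32)))
for y in np.arange(0,.135,.012):
    k=q[abs(q[:,1]-y)<.004]
    if len(k)>5: print(y.round(3),len(k),((k[:,0].min()+k[:,0].max())/2).round(4),np.ptp(k[:,0]).round(4),k[:,2].mean().round(4))
l=W[(W[:,1]>.155)&(W[:,1]<.168)&(W[:,0]>.56)&(W[:,0]<.65)&(W[:,2]>.046)&(W[:,2]<.06)]
print(len(l),l.min(0),l.max(0))
E
python3 -c "
import cv2
cv2.imwrite('pics/c8.png',cv2.resize(cv2.imread('pics/top8.png')[130:230,130:290],None,fx=4.5,fy=4.5,interpolation=cv2.INTER_CUBIC))"
```

```text
-0.015 1022 cx 0.6026 w 0.0295 z 0.0444
-0.0 1088 cx 0.6024 w 0.0293 z 0.0443
0.015 1202 cx 0.6023 w 0.0298 z 0.0443
0.03 1255 cx 0.602 w 0.0297 z 0.0443
0.045 1383 cx 0.602 w 0.03 z 0.0442
0.06 1446 cx 0.6017 w 0.03 z 0.0441
ymax nose 0.06695975666779096
side -0.0 14 cx 0.607 z 0.0442
side 0.03 6 cx 0.6112 z 0.0452
t 12.68 pos [ 0.6032 -0.0453  0.0438] rpy [1.7989e+02 3.0000e-02 8.9960e+01] open 0.0297 F [-0.11  0.14 -1.18]
tx 0.0003 ty -0.0007 tz 0.0008 yaw 0.0004  dist 0.001
((603.093994140625, 66.1739273071289), (30.140668869018555, 119.67208099365234), 0.3131861090660095)
0.012 31 0.5984 0.017 0.0449
0.024 38 0.5991 0.0206 0.0447
0.036 39 0.6005 0.0238 0.0441
0.048 32 0.6004 0.0233 0.0446
0.06 9 0.5945 0.0118 0.0441
0.096 30 0.6037 0.0279 0.0451
0.108 51 0.602 0.0284 0.0447
0.12 45 0.6021 0.0286 0.0439
30 [0.57940494 0.16324916 0.04752114] [0.62367313 0.16760342 0.05457641]
```

View pics/c8.png

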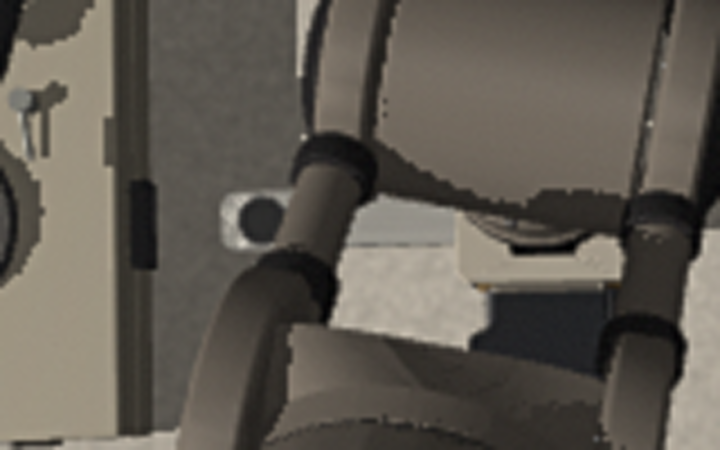

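apply_moves(plan=[{"tx": 0.012, "ty": -0.0002, "tz": 0.0005, "yaw": 0, "grip": -0.6}, {"tx": 0.024, "ty": -0.0003, "tz": 0.0005, "yaw": 0, "grip": -0.6}, {"tx": 0.032, "ty": -0.0004, "tz": 0.0005, "yaw": 0, "grip": -0.6}, {"tx": 0.036, "ty": -0.0005, "tz": 0.0005, "yaw": 0, "grip": -0.6}, {"tx": 0.04, "ty": -0.0005, "tz": 0.0005, "yaw": 0, "grip": -0.6}, {"tx": 0.043, "ty": -0.0005, "tz": 0.0005, "yaw": 0, "grip": -0.6}, {"tx": 0.046, "ty": -0.0006, "tz": 0.0005, "yaw": 0, "grip": -0.6}, {"tx": 0.049, "ty": -0.0006, "tz": 0.0005, "yaw": 0, "grip": -0.6}])

```text
time: 13.72
tool_pos: [0.602, 0.004, 0.0422]
tool_rot: [3.142, 0.0, 1.57]
contact_force: [0.9, 0.6, -0.4]
opening: 0.03
```

```bash
python3 -c "
from h import *
go(.6025,.0037,.043,89.94)
"
```

```text
t 13.72 pos [0.602  0.004  0.0422] rpy [1.800e+02 1.000e-02 8.996e+01] open 0.03 F [ 0.92  0.56 -0.4 ]
tx -0.0003 ty 0.0005 tz -0.0008 yaw 0.0003  dist 0.001
```

apply_moves(plan=[{"tx": 0.004, "ty": 0, "tz": 0, "yaw": 0, "grip": -0.6}, {"tx": 0.008, "ty": -0.0001, "tz": 0, "yaw": 0, "grip": -0.6}, {"tx": 0.012, "ty": -0.0001, "tz": 0, "yaw": 0, "grip": -0.6}, {"tx": 0.016, "ty": -0.0002, "tz": 0, "yaw": 0, "grip": -0.6}, {"tx": 0.02, "ty": -0.0002, "tz": 0, "yaw": 0, "grip": -0.6}, {"tx": 0.024, "ty": -0.0003, "tz": 0, "yaw": 0, "grip": -0.6}, {"tx": 0.027, "ty": -0.0003, "tz": 0, "yaw": 0, "grip": -0.6}, {"tx": 0.03, "ty": -0.0004, "tz": 0, "yaw": 0, "grip": -0.6}])

```text
time: 14.72
tool_pos: [0.6015, 0.0342, 0.0422]
tool_rot: [-3.142, 0.0, 1.57]
contact_force: [0.8, -0.6, -0.8]
opening: 0.0299
```

```bash
python3 -c "
from h import *
go(.6025,.0037,.043,89.94)
"
```

```text
t 14.72 pos [0.6015 0.0342 0.0422] rpy [-1.800e+02  1.000e-02  8.997e+01] open 0.0299 F [ 0.82 -0.58 -0.79]
tx -0.0305 ty 0.0010 tz -0.0008 yaw 0.0006  dist 0.031
```

apply_moves(plan=[{"tx": 0.003, "ty": 0, "tz": 0, "yaw": 0, "grip": -0.6}, {"tx": 0.006, "ty": -0.0001, "tz": 0, "yaw": 0, "grip": -0.6}, {"tx": 0.009, "ty": -0.0001, "tz": 0, "yaw": 0, "grip": -0.6}, {"tx": 0.012, "ty": -0.0002, "tz": 0, "yaw": 0, "grip": -0.6}, {"tx": 0.015, "ty": -0.0002, "tz": 0, "yaw": 0, "grip": -0.6}, {"tx": 0.018, "ty": -0.0002, "tz": 0, "yaw": 0, "grip": -0.6}, {"tx": 0.021, "ty": -0.0003, "tz": 0, "yaw": 0, "grip": -0.6}, {"tx": 0.024, "ty": -0.0003, "tz": 0, "yaw": 0, "grip": -0.6}])

```text
time: 15.72
tool_pos: [0.6012, 0.0581, 0.0422]
tool_rot: [-3.141, 0.0, 1.57]
contact_force: [-1.5, -1.9, -0.9]
opening: 0.03
```

```bash
python3 -c "
from h import *
go(.6025,.0037,.043,89.94)
"
```

```text
t 15.72 pos [0.6012 0.0581 0.0422] rpy [-1.7999e+02  1.0000e-02  8.9970e+01] open 0.03 F [-1.48 -1.88 -0.92]
tx -0.0544 ty 0.0013 tz -0.0008 yaw 0.0006  dist 0.054
```

apply_moves(plan=[{"tx": 0.004, "ty": 0, "tz": 0, "yaw": 0, "grip": -0.6}, {"tx": 0.008, "ty": -0.0001, "tz": 0, "yaw": 0, "grip": -0.6}, {"tx": 0.012, "ty": -0.0001, "tz": 0, "yaw": 0, "grip": -0.6}, {"tx": 0.016, "ty": -0.0002, "tz": 0, "yaw": 0, "grip": -0.6}, {"tx": 0.02, "ty": -0.0002, "tz": 0, "yaw": 0, "grip": -0.6}, {"tx": 0.024, "ty": -0.0003, "tz": 0, "yaw": 0, "grip": -0.6}, {"tx": 0.028, "ty": -0.0003, "tz": 0, "yaw": 0, "grip": -0.6}, {"tx": 0.032, "ty": -0.0004, "tz": 0, "yaw": 0, "grip": -0.6}])

```text
time: 16.73
tool_pos: [0.6009, 0.0903, 0.0422]
tool_rot: [-3.142, 0.0, 1.57]
contact_force: [-1.1, -1.0, -0.4]
opening: 0.0297
```

```bash
python3 -c "
from h import *
go(.6025,.0037,.043,89.94)
"
```

```text
t 16.73 pos [0.6009 0.0903 0.0422] rpy [-180.      0.     89.97] open 0.0297 F [-1.1  -1.02 -0.36]
tx -0.0866 ty 0.0017 tz -0.0008 yaw 0.0005  dist 0.087
```

apply_moves(plan=[{"tx": 0.002, "ty": 0, "tz": 0, "yaw": 0, "grip": -0.6}, {"tx": 0.004, "ty": 0, "tz": 0, "yaw": 0, "grip": -0.6}, {"tx": 0.006, "ty": -0.0001, "tz": 0, "yaw": 0, "grip": -0.6}, {"tx": 0.006, "ty": -0.0001, "tz": 0, "yaw": 0, "grip": -0.6}], force=12)

```text
time: 17.23
tool_pos: [0.6008, 0.0963, 0.0422]
tool_rot: [3.142, -0.0, 1.57]
contact_force: [-1.5, 0.0, -1.1]
opening: 0.0299
```

apply_moves(plan=[{"tx": 0.0008, "ty": 0, "tz": 0, "yaw": 0, "grip": -0.6}, {"tx": 0.0015, "ty": 0, "tz": 0, "yaw": 0, "grip": -0.6}, {"tx": 0.0015, "ty": 0, "tz": 0, "yaw": 0, "grip": -0.6}])

```text
time: 17.6
tool_pos: [0.6008, 0.0975, 0.0422]
tool_rot: [3.142, 0.0, 1.57]
contact_force: [-2.5, -1.0, -1.5]
opening: 0.0297
```

apply_moves(plan=[{"tx": 0.0008, "ty": 0, "tz": 0, "yaw": 0, "grip": -0.6}, {"tx": 0.0015, "ty": 0, "tz": 0, "yaw": 0, "grip": -0.6}, {"tx": 0.0015, "ty": 0, "tz": 0, "yaw": 0, "grip": -0.6}])

```text
time: 17.98
tool_pos: [0.6008, 0.0991, 0.0422]
tool_rot: [3.142, 0.0, 1.57]
contact_force: [-0.7, -1.2, -0.5]
opening: 0.0298
```

apply_moves(plan=[{"tx": 0.0008, "ty": 0, "tz": 0, "yaw": 0, "grip": -0.6}, {"tx": 0.0015, "ty": 0, "tz": 0, "yaw": 0, "grip": -0.6}, {"tx": 0.0015, "ty": 0, "tz": 0, "yaw": 0, "grip": -0.6}])

```text
time: 18.35
tool_pos: [0.6008, 0.1006, 0.0422]
tool_rot: [-3.142, 0.0, 1.57]
contact_force: [0.4, -0.6, -0.6]
opening: 0.0298
```

apply_moves(plan=[{"tx": 0.0008, "ty": 0, "tz": 0, "yaw": 0, "grip": -0.6}, {"tx": 0.0015, "ty": 0, "tz": 0, "yaw": 0, "grip": -0.6}, {"tx": 0.0015, "ty": 0, "tz": 0, "yaw": 0, "grip": -0.6}])

```text
time: 18.73
tool_pos: [0.6008, 0.1021, 0.0422]
tool_rot: [3.142, -0.0, 1.57]
contact_force: [-1.3, -0.7, -1.5]
opening: 0.0299
```

apply_moves(plan=[{"tx": 0.0008, "ty": 0, "tz": 0, "yaw": 0, "grip": -0.6}, {"tx": 0.0015, "ty": 0, "tz": 0, "yaw": 0, "grip": -0.6}, {"tx": 0.0015, "ty": 0, "tz": 0, "yaw": 0, "grip": -0.6}])

```text
time: 19.1
tool_pos: [0.6008, 0.1036, 0.0422]
tool_rot: [-3.142, -0.0, 1.57]
contact_force: [-1.4, -0.9, -0.7]
opening: 0.0301
```

apply_moves(plan=[{"tx": 0.0008, "ty": 0, "tz": 0, "yaw": 0, "grip": -0.6}, {"tx": 0.0015, "ty": 0, "tz": 0, "yaw": 0, "grip": -0.6}, {"tx": 0.0015, "ty": 0, "tz": 0, "yaw": 0, "grip": -0.6}])

```text
time: 19.48
tool_pos: [0.6008, 0.1051, 0.0422]
tool_rot: [-3.142, 0.0, 1.57]
contact_force: [-0.8, -0.2, -0.6]
opening: 0.0302
```

apply_moves(plan=[{"tx": 0.0008, "ty": 0, "tz": 0, "yaw": 0, "grip": -0.6}, {"tx": 0.0015, "ty": 0, "tz": 0, "yaw": 0, "grip": -0.6}, {"tx": 0.0015, "ty": 0, "tz": 0, "yaw": 0, "grip": -0.6}])

```text
time: 19.85
tool_pos: [0.6008, 0.1066, 0.0422]
tool_rot: [3.142, 0.0, 1.57]
contact_force: [-1.4, -1.2, -0.2]
opening: 0.0297
```

apply_moves(plan=[{"tx": 0.0008, "ty": 0, "tz": 0, "yaw": 0, "grip": -0.6}, {"tx": 0.0015, "ty": 0, "tz": 0, "yaw": 0, "grip": -0.6}, {"tx": 0.0015, "ty": 0, "tz": 0, "yaw": 0, "grip": -0.6}])

```text
time: 20.23
tool_pos: [0.6008, 0.1081, 0.0422]
tool_rot: [-3.142, 0.0, 1.57]
contact_force: [-1.8, 0.5, -0.9]
opening: 0.0298
```

apply_moves(plan=[{"tx": 0.0008, "ty": 0, "tz": 0, "yaw": 0, "grip": -0.6}, {"tx": 0.0015, "ty": 0, "tz": 0, "yaw": 0, "grip": -0.6}, {"tx": 0.0015, "ty": 0, "tz": 0, "yaw": 0, "grip": -0.6}])

```text
time: 20.6
tool_pos: [0.6008, 0.1096, 0.0422]
tool_rot: [3.142, -0.0, 1.57]
contact_force: [-0.4, -0.7, -1.2]
opening: 0.0302
```

apply_moves(plan=[{"tx": 0.0008, "ty": 0, "tz": 0, "yaw": 0, "grip": -0.6}, {"tx": 0.0015, "ty": 0, "tz": 0, "yaw": 0, "grip": -0.6}, {"tx": 0.0015, "ty": 0, "tz": 0, "yaw": 0, "grip": -0.6}])

```text
time: 20.98
tool_pos: [0.6008, 0.1108, 0.0422]
tool_rot: [-3.142, 0.0, 1.57]
contact_force: [-1.1, -1.9, 0.3]
opening: 0.03
```

apply_moves(plan=[{"tx": 0.0004, "ty": 0, "tz": 0, "yaw": 0, "grip": -0.6}, {"tx": 0.0008, "ty": 0, "tz": 0, "yaw": 0, "grip": -0.6}, {"tx": 0.0008, "ty": 0, "tz": 0, "yaw": 0, "grip": -0.6}])

```text
time: 21.35
tool_pos: [0.6008, 0.1113, 0.0422]
tool_rot: [-3.142, 0.001, 1.57]
contact_force: [-0.9, -5.0, -0.4]
opening: 0.0295
```

```bash
python3 -c "
from h import *
go(.6025,.0037,.043,89.94)
"
```

```text
t 21.35 pos [0.6008 0.1113 0.0422] rpy [-1.800e+02  5.000e-02  8.997e+01] open 0.0295 F [-0.89 -5.01 -0.38]
tx -0.1076 ty 0.0017 tz -0.0007 yaw 0.0006  dist 0.108
```

apply_moves(plan=[{"tx": 0.0004, "ty": 0, "tz": 0, "yaw": 0, "grip": -0.6}, {"tx": 0.0007, "ty": 0, "tz": 0, "yaw": 0, "grip": -0.6}, {"tx": 0.0007, "ty": 0, "tz": 0, "yaw": 0, "grip": -0.6}], force=25)

```text
time: 21.72
tool_pos: [0.6007, 0.1115, 0.0422]
tool_rot: [-3.141, 0.002, 1.57]
contact_force: [-1.3, -7.4, 0.1]
opening: 0.0302
```

apply_moves(plan=[{"tx": 0.0004, "ty": 0, "tz": 0, "yaw": 0, "grip": -0.6}, {"tx": 0.0008, "ty": 0, "tz": 0, "yaw": 0, "grip": -0.6}, {"tx": 0.0008, "ty": 0, "tz": 0, "yaw": 0, "grip": -0.6}, {"tx": 0.0008, "ty": 0, "tz": 0, "yaw": 0, "grip": -0.6}])

```text
time: 22.22
tool_pos: [0.6008, 0.1118, 0.0422]
tool_rot: [-3.141, 0.002, 1.57]
contact_force: [-1.2, -9.1, -0.2]
opening: 0.0297
```

```bash
python3 -c "
from h import *
go(.6025,.0037,.043,89.94)
print(robot.observe()['contact_force'])
"; python3 m.py 9
```

```text
t 22.23 pos [0.6008 0.1118 0.0422] rpy [-1.7998e+02  1.2000e-01  8.9980e+01] open 0.0297 F [-1.18 -9.13 -0.21]
tx -0.1081 ty 0.0018 tz -0.0006 yaw 0.0006  dist 0.108
[-1.18178926 -9.13304246 -0.20627054]
0.142 1024 cx 0.6 w 0.0295 z 0.0426
0.157 1087 cx 0.5997 w 0.0296 z 0.0425
0.172 791 cx 0.6008 w 0.0448 z 0.0488
ymax nose 0.17097674853718386
side 0.172 43 cx 0.5991 z 0.0476
```

apply_moves(plan=[{"tx": 0.0003, "ty": 0, "tz": 0, "yaw": 0, "grip": -0.6}, {"tx": 0.0006, "ty": 0, "tz": 0, "yaw": 0, "grip": -0.6}, {"tx": 0.0006, "ty": 0, "tz": 0, "yaw": 0, "grip": -0.6}, {"tx": 0.0006, "ty": 0, "tz": 0, "yaw": 0, "grip": -0.6}])

```text
time: 22.82
tool_pos: [0.6008, 0.1121, 0.0422]
tool_rot: [-3.141, 0.003, 1.57]
contact_force: [-2.0, -10.0, 0.3]
opening: 0.0298
```

apply_moves(plan=[{"tx": 0, "ty": 0, "tz": 0, "yaw": 0, "grip": -0.3}, {"tx": 0, "ty": 0, "tz": 0, "yaw": 0, "grip": 0.0}, {"tx": 0, "ty": 0, "tz": 0, "yaw": 0, "grip": 0.15}, {"tx": -0.003, "ty": 0, "tz": -0.015, "yaw": 0, "grip": 0.15}, {"tx": -0.005, "ty": 0, "tz": -0.05, "yaw": 0, "grip": 0.15}, {"tx": -0.04, "ty": 0, "tz": -0.09, "yaw": 0, "grip": 0.15}, {"tx": -0.09, "ty": 0, "tz": -0.11, "yaw": 0, "grip": 0.15}, {"tx": -0.09, "ty": 0, "tz": -0.11, "yaw": 0, "grip": 0.15}])

```text
time: 23.82
tool_pos: [0.6022, 0.0207, 0.1555]
tool_rot: [3.136, 0.001, 1.566]
contact_force: [-0.4, 0.3, -0.9]
opening: 0.0523
```

```bash
python3 - <<'E'
from h import *
print(robot.observe()['tool_pos'],robot.observe()['contact_force'])
o=[]
for n in('wrist','top','side'):
    p,d=robot.read_camera(n);c=robot.get_calibration(n);o.append(p[:,:,::-1])
    W=cloud(d,c).reshape(-1,3);W=W[np.isfinite(W).all(1)]
    q=W[(W[:,2]>.053)&(W[:,2]<.075)&(W[:,0]>.57)&(W[:,0]<.63)&(W[:,1]>.07)&(W[:,1]<.14)]
    if len(q)>20: print(n,len(q),q.min(0).round(4),q.max(0).round(4),cv2.minAreaRect((q[:,:2]*1000).astype(np.float32)))
    q=W[(W[:,2]>.024)&(W[:,2]<.045)&(W[:,0]>.43)&(W[:,0]<.49)&(W[:,1]>-.43)&(W[:,1]<-.29)]
    for a,b in((-.43,-.352),(-.35,-.29)):
        k=q[(q[:,1]>a)&(q[:,1]<b)]
        if len(k)>20: print(n,'tray grip',k.mean(0).round(4))
cv2.imwrite('pics/f0.png',o[0]);cv2.imwrite('pics/f1.png',o[1]);cv2.imwrite('pics/f2.png',o[2])
E
```

```text
[0.60221555 0.02070011 0.15554633] [-0.44376036  0.29657977 -0.91815726]
wrist 2116 [0.5839 0.0931 0.0589] [0.6137 0.1264 0.0652] ((598.7517700195312, 109.89376068115234), (29.53721046447754, 33.418212890625), 0.7352906465530396)
top 54 [0.5863 0.1158 0.058 ] [0.6162 0.124  0.0678] ((601.2371826171875, 119.87225341796875), (8.137628555297852, 29.958574295043945), 89.14415740966797)
top tray grip [ 0.4616 -0.3871  0.0337]
top tray grip [ 0.4626 -0.3138  0.0333]
side 125 [0.5847 0.0885 0.053 ] [0.6139 0.125  0.0669] ((599.3017578125, 106.7541275024414), (29.099088668823242, 36.5310173034668), 0.6653644442558289)
side tray grip [ 0.4597 -0.3914  0.0329]
side tray grip [ 0.4603 -0.3177  0.0333]
```

View pics/f0.png

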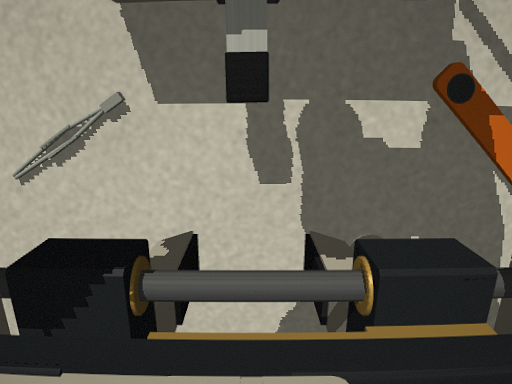

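View pics/f2.png

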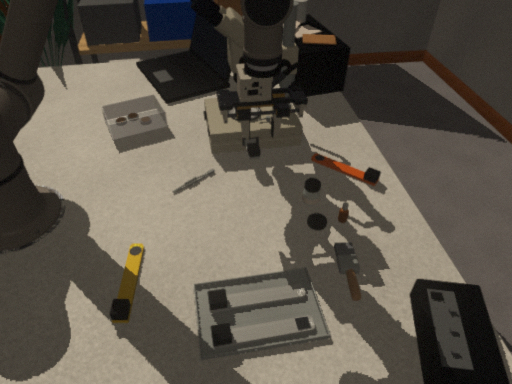

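```bash
python3 -c "
from h import *
print(robot.observe()['time'],robot.observe()['qvel'].round(3))
print(robot.hand_in())"
```

```text
23.975 [ 0.018  0.014  0.007 -0.002 -0.003 -0.001]
the job is handed in; nothing more can be done
None
```

The slides are changed and the job is handed in at about 24 s. No verdict came back.

- **Blank slide:** I drew it out (about 2 N drag) and laid it in the tray's free half. The cameras showed it level, and it was still there at the last look.
- **Round-window slide:** It went in straight, with the grip outwards and the window up. The spring's drag was about 1–2 N. I met the stop about 112 mm in and pushed until the wrist read 10 N in all, then let go and backed away clear.
- **Last checks:** The grip is level and within about 0.1° of the slot's line. The square-window slide moved less than 1 mm. The forceps, jar, vial and brush show no visible shift.
- **What is less sure:** After release the wrist camera put the grip about 1 mm further out than at the push. That fits the rubber springing back, but the measurement is only good to 1–2 mm and I did not push again to confirm. The side camera's estimate (106.8 mm) lay 3 mm short of the wrist's (109.9 mm), on a smeared edge. I did not check the dish or the lens cap closely at the end.

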